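Couple the blow-off lance and open the air

TASK

Take the orange-gripped blow-off lance from the wooden rack and push its brass plug down into the push-in coupling on the air block until its jaws have gripped it, pressing firmly but never ramming it, then let go: it must stay in by itself. Then open the air by swinging the red-knobbed valve lever all the way over. Do not disturb the carver's other things.

Things in the scene. Friction and masses are not known exactly. Their poses are not given: they have to be found in the camera images.
- lance: Rigid blow-off lance, 142 mm, 0.1-0.15 kg, upright in any one of the rack's holes. Origin: centre of its foot; z up along it. From the foot: brass plug 15 mm diameter, 12 mm long, first 5 mm tapered from 9 mm; 9 mm neck to 21 mm; steel tube 15 mm thick to 70 mm; orange grip 26 mm thick from 70 to 125 mm (take it here, 30 N or more, lest it slip); brass nozzle to 142 mm, 18 mm tapering to 8.
- rack: Fixed wooden block 210 x 70 x 55 mm; origin at the centre of its underside, x along its length. Three holes 17.5 mm wide, 40 mm deep in its top at x = -65, 0 and +65 mm: the lance stands in one, a gouge and an awl in the others (both 109 mm long, handles 26 mm thick).
- manifold: Fixed aluminium air block 120 x 250 x 40 mm; origin at the centre of its underside. The coupling stands on it at y = +60 mm, the valve lever's block (70 x 50 x 25 mm) at y = -70 mm. The lever swings along the block's +x.
- coupling: Push-in coupling: upright steel tube 26 mm diameter, 75 mm high, on the air block, with a blue funnel-shaped collar 40 mm wide at the top. Origin: centre of its foot, 40 mm above the table; z up. Bore 17 mm.
- coupling_mouth (a point): Centre of the coupling's open mouth, on its axis, 115 mm above the table. The funnel, 34 mm wide inside, narrows to the 17 mm bore within 8 mm. How deep the jaws sit cannot be seen and differs: when latched, the plug's foot is 34 to 58 mm below the mouth. Feel for it: first up to 12 N as the taper spreads the sprung jaws, then less, then the valve stem's rising spring.
- valve_stem (a joint): Sprung valve stem hidden in the coupling, pushed down by the plug's foot; metres, 0 untouched. It resists with 2 N plus 0.8 N per mm. At 0.005 (6 to 9 N) the jaws snap in behind the plug and hold it; from 0.0055 a rubber seat adds 6 N per mm, hard stop at 0.009; over 30 N is ramming. Stop pushing at 15 to 17 N (first reached on the seat). Let go before the snap and the stem pushes the plug out.
- valve (a joint): Valve lever's angle in rad: near 0 (shut) it leans towards the air block's -x; 1.0 (open) leans to +x. It stays where it is left and turns with about 1 N at the knob.
- valve_tip (a point): Centre of the red 26 mm ball knob at the end of the 80 mm valve lever (10 mm thick rod). The lever's pivot is 62 mm above the table at the block's y = -70 mm, x = 0; the knob is about 132 mm above the table when shut or open, and 142 mm midway.
- gouge: Gouge, light wooden handle, in the rack. Leave alone.
- awl: Awl, dark wooden handle, in the rack. Leave alone.
- bowl: Dark wooden bowl 120 mm wide, 50 mm high. Leave alone.
- mallet: Carver's hammer, 280 mm, lying on the table. Leave alone.
- brush: Hand brush, 200 mm, lying on the table. Leave alone.
- billet_a: Brown wood billet 200 x 60 x 50 mm. Leave alone.
- billet_b: Brown wood billet 200 x 60 x 50 mm. Leave alone.
- flask: Green drinking flask, 72 mm diameter, 210 mm tall. Leave alone.

How it is judged:
On the way, in this order (a step that is already met when the one before it is completed fails the run):
1. the lance is latched in the coupling, upright, and let go (value of joint valve_stem above 0.004 m and horizontal distance between lance and coupling_mouth below 0.004 m and angle between lance's own z axis and vertical below 0.15 rad and contact force between the fingers and lance below 0.1 N), for 0.3 s.
2. the valve lever is swung fully open (value of joint valve above 0.9 rad), for 0.2 s.
At the end, for the whole second after the job is handed in: The lance stands released, at rest and upright (within 0.15 rad) on the coupling's axis (within 4 mm), its plug latched so that the valve stem stays more than 4 mm down, and the valve lever is at more than 0.9 of 1.0 rad (all of step 1 and value of joint valve above 0.9 rad and linear speed of lance below 0.02 m/s); the robot touches nothing.
It fails at once if the lance is rammed: more than 30 N between it and the coupling (contact force between lance and coupling above 30 N).
It fails at once if the lever is swung before the lance is latched (value of joint valve above 0.6 rad and value of joint valve_stem below 0.003 m).
It fails at once if a bystander is moved more than 30 mm (distance of any of gouge, awl, bowl, mallet, brush, billet_a, billet_b, flask from where it was at the start of the episode above 0.03 m).
It also fails if it takes over 58 s, if anything falls off the work surface, if the arm or the gripper's body presses on something with over 40 N, if the wrist force passes 120 N, or if a joint passes its speed limit or range.

ROBOT

A 6-joint arm with a two-finger parallel gripper is mounted at the origin on the work surface. World frame = base frame: x ahead of the robot, y to its left, z up, the work surface at z = 0. Lengths are in m, angles in rad, forces in N, time in s.
With the tool pointing down it reaches from about 0.35 to 0.85 m from the base axis. Payload 8.1 kg.
Tool frame: the origin (TCP) lies at the very end of the fingers, on their centre line; the grasp point (between the pads) lies 19 mm behind it; z points along the fingers, y is the line along which they close (so a half turn about z gives the same grasp; the last joint's range is limited). The gripper opens to 93 mm and grips with 3 to 60 N. Pads are 15 mm wide; open, the fingers measure 128 mm over their backs; the gripper's body (75 mm by 188 mm) begins 65 mm behind the grasp point.
Start: joints at [-1.324, 0.13, 1.488, -0, 1.523, -0.085], TCP at [0.195, -0.567, 0.219] pointing down, gripper open.
Joint ranges: [-2.96, 2.96], [-0.89, 2.26], [0.02, 2.5], [-1.34, 4.48], [0, 2.73], [-2.66, 2.66]. Speed limits (rad/s): [2.39, 2.39, 2.79, 3.14, 3.14, 3.14].

INTERFACE

Orientations are given as a rotation vector (axis times angle).
In Python, from plant import monitor, eyes, ticket gives the robot as it stands.
- The arm moves only by the tool arm_command, never from a script. Its argument "deltas" is a list that holds one entry, the list of rows, each a list of 6 numbers: the shift along the world's x, y, z in cm, then the turn, a rotation vector about the world's x, y, z in degrees. In form: [[[tx, ty, tz, rx, ry, rz], ...]]. A call has 1 to 12 rows; each row shifts and turns the commanded pose from where the row before left it; what a row does not reach is not made up. A row lasts 1/12 s, in which the tool goes at most 41.7 mm and 7.16 degrees, less where a joint would pass 70% of its speed; a pose out of reach is approached as far as the arm can. A call is refused whole if a number of a shift passes 4.17 or a number of a turn 7.16, either way. A call with a gripper value outside its range is refused whole. "gripper" is the opening, from -1 (shut) to 1 (fully open), set as the call begins (left out, the last holds). The fingers move at their own pace and stop on an object; "squeeze" is the grip in N (left out, the last holds). Time passes only in rows, so rows that do not move let the fingers close. It gives the time, the measured TCP pose, the force, the opening and the grip force at its end, in the units of the state.
- monitor.read_state(): the state, without advancing time (a new reading comes with each control period).
- eyes.read_camera(name): name is "scene" or "top"; returns the picture (420x560x3 uint8, blue, green, red); there is no depth.
- eyes.camera_model(name): a dict with "fx", "fy", "cx", "cy" (pixels), "k1" (the pictures are not rectified: a ray, as slopes to the right and down, at radius r is drawn at 1 + k1 r^2 times it, then the intrinsics apply), "rvec" (rotation vector, rad) and "tvec" (3), from world to camera coordinates, as OpenCV has them. Camera axes: x right, y down, z forward; pixel columns grow to the right and rows downward; lengths in m; the calibration is good to about 2 mm. A picture is of the moment at which its call begins. camera_model takes no time and is no camera call.
- ticket.close_job(): hands the job in; it is judged then, once.
The state is a dict: "t": time; "q": joint angles; "dq": joint speeds; "joint_torque": joint torques, N m; "tool_pos": TCP position; "orientation": TCP orientation; "force": force on the tool from outside, world axes, zero at the start; "wrist_torque": the same for the moment, N m; "opening": finger opening in m; "gripper_force": force on a finger pad.
Only numpy, scipy, OpenCV 4.12 (cv2) and the standard library are available. Lean on these libraries where they do the work, as an engineer would, in place of code of your own. Each camera call takes 0.05 s, during which the arm holds its last target. There are 200 camera calls.

## Working session

There is one attempt and no reset: what is moved stays moved. The work goes in short steps, Python scripts to look and compute and a tool call to move; the robot and the scene stay as the last step left them, time stands still between calls to the robot, and variables do not carry over. Pictures are saved under pics/ and viewed, at most 10 in all, crops included, and the job is handed in when it is done.

Besides the shell and the picture viewer there is one more tool, called in YAML: its name, and indented under it one key for each argument. arm_command: Moves the arm, as the interface text tells. Its arguments: {"type":"object","properties":{"deltas":{"type":"array"},"gripper":{"type":"number"},"squeeze":{"type":"number"}},"required":["deltas"]}

```bash
mkdir -p pics; ls; python3 - <<'E'
from plant import monitor, eyes
import cv2
for n in("scene","top"):
    cv2.imwrite(f"pics/{n}0.png",eyes.read_camera(n)); print(n,eyes.camera_model(n))
s=monitor.read_state(); print(s)
E
```

```text
pics
scene {'fx': 495.4989806489, 'fy': 495.4989806489, 'cx': 288.2235468985335, 'cy': 209.2239897357215, 'k1': -0.08014477663164361, 'rvec': array([ 0.82696591,  2.77579141, -0.78593384]), 'tvec': array([ 0.47634934, -0.21384809,  1.57402223])}
top {'fx': 458.4491935042377, 'fy': 458.4491935042377, 'cx': 277.29504387209573, 'cy': 208.89617999873516, 'k1': 0.035716982332783406, 'rvec': array([ 2.20295048, -2.00937363,  0.20709078]), 'tvec': array([-0.04099712,  0.55623538,  1.12827839])}
{'t': 0.1, 'q': array([-1.32439662e+00,  1.31070958e-01,  1.48918351e+00, -1.15834732e-05,
        1.52299227e+00, -8.54084774e-02]), 'dq': array([ 0.00043566, -0.00039135, -0.00010089,  0.00073697,  0.00114703,
        0.00036167]), 'joint_torque': array([ 1.39483142e-03, -5.61341715e+01, -4.93096018e+01,  7.71003915e-02,
        2.91377044e-02, -7.36677748e-05]), 'tool_pos': array([ 0.1953376, -0.566766 ,  0.2176939]), 'orientation': array([-3.09683153e+00, -5.18544171e-01,  2.26916945e-04]), 'force': array([0.23654569, 0.45990512, 0.03560904]), 'wrist_torque': array([-0.02885948,  0.0163346 ,  0.0175499 ]), 'gripper_force': 0.0, 'opening': 0.09305775631177922}
```

View pics/scene0.png

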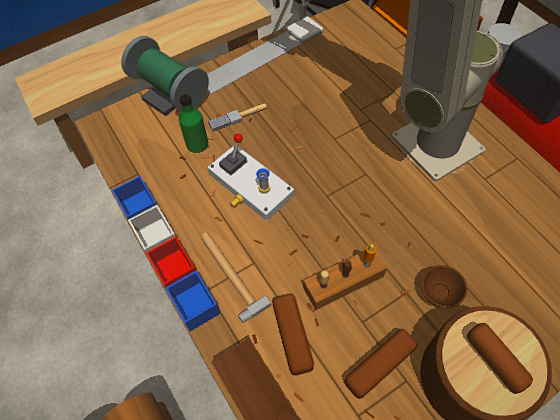

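View pics/top0.png

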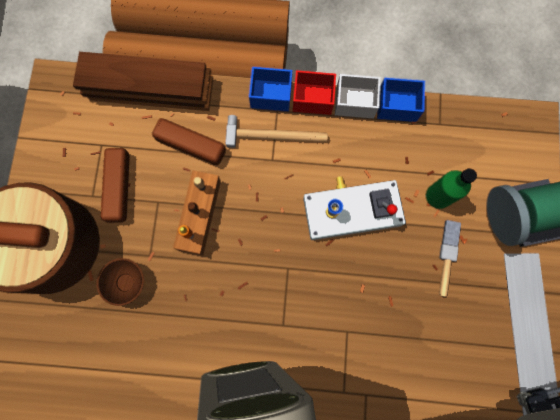

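The scene view shows the lance (orange, ~(370,255)) in the rack end nearest the robot, the coupling at (263,178) and the red knob at (238,139). In the top view they are at (183,230), (335,208) and (391,210). I'll enlarge them for exact pixels.

```bash
python3 - <<'E'
import cv2,numpy as np
s=cv2.imread("pics/scene0.png");t=cv2.imread("pics/top0.png")
def c(i,x,y,w=100,h=75): return cv2.resize(i[y:y+h,x:x+w],(400,300),interpolation=cv2.INTER_CUBIC)
m=np.vstack([np.hstack([c(s,295,235),c(s,205,130,120,90)]),np.hstack([c(t,150,170,120,90),c(t,295,165,120,90)])])
cv2.imwrite("pics/m1.png",m)
E
```

```text
(no output)
```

View pics/m1.png

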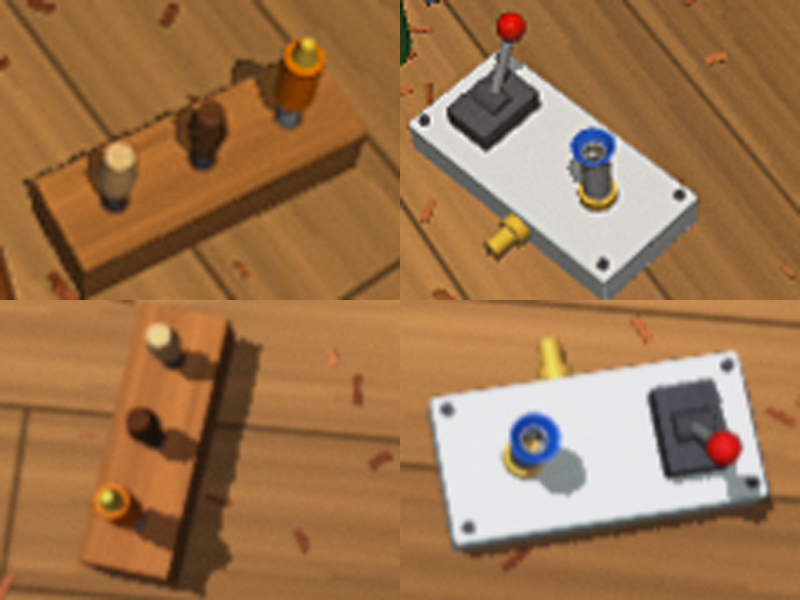

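```bash
cat > h.py <<'E'
import cv2,numpy as np
from plant import eyes
from scipy.optimize import least_squares
M={n:eyes.camera_model(n) for n in("scene","top")}
def proj(n,P):
    m=M[n];P=np.atleast_2d(P)
    K=np.array([[m['fx'],0,m['cx']],[0,m['fy'],m['cy']],[0,0,1.]])
    return cv2.projectPoints(P.astype(float),m['rvec'],m['tvec'],K,np.array([m['k1'],0,0,0,0.]))[0][:,0]
def tri(a,b,z=None):
    f=lambda p:np.r_[proj("scene",p)[0]-a,proj("top",p)[0]-b]
    if z is None: r=least_squares(f,[.5,0,.1])
    else: r=least_squares(lambda q:f([*q,z]),[.5,0])
    return r.x,r.fun
E
python3 - <<'E'
from h import *
np.set_printoptions(precision=4,suppress=True)
im={n:cv2.cvtColor(cv2.imread(f"pics/{n}0.png"),cv2.COLOR_BGR2HSV) for n in M}
def seg(n,lo,hi,box):
    x,y,w,h=box; m=cv2.inRange(im[n][y:y+h,x:x+w],lo,hi); p=cv2.findNonZero(m).reshape(-1,2)+[x,y]
    (c,r)=cv2.minEnclosingCircle(p.astype(np.float32)); return p.mean(0),np.array(c),p.min(0),p.max(0),len(p)
B=((100,150,60),(130,255,255))
R=((0,180,100),(5,255,255))
b={"scene":seg("scene",*B,(250,160,30,30)),"top":seg("top",*B,(320,190,30,35))}
k={"scene":seg("scene",*R,(228,128,20,20)),"top":seg("top",*R,(380,198,24,24))}
for n in M: print(n,"blue",*b[n],"red",*k[n])
cs={n:(b[n][2]+b[n][3])/2 for n in M}; ck={n:(k[n][2]+k[n][3])/2 for n in M}
print("collar",tri(cs["scene"],cs["top"]),tri(cs["scene"],cs["top"],.115))
print("knob",tri(ck["scene"],ck["top"]))
print("tip",tri((372,245.5),(181.5,229.1)),"\n rim",tri((370.75,250.5),(183.6,230.9)))
C=[(-.06,-.125),(-.06,.125),(.06,.125),(.06,-.125)]
top=np.array([(395.8,180.6),(304.3,194.7),(311.8,238.5),(405.4,222)]);sc=np.array([(208,166.6),(266.5,215),(294,189),(239.5,145)])
# which end: coupling +y
best=None
for yaw0 in np.arange(-3,3.2,.5):
  for s in (0,):
    def W(p,L,z): c,s_=np.cos(p[2]),np.sin(p[2]); L=np.array(L); return np.c_[p[0]+c*L[:,0]-s_*L[:,1],p[1]+s_*L[:,0]+c*L[:,1],np.full(len(L),z)]
    def f(p): return np.r_[(proj("top",W(p,C,.04))-top).ravel(),(proj("scene",W(p,C,.04))-sc).ravel(),(proj("top",W(p,[(0,.06)],.115))-cs["top"]).ravel(),(proj("scene",W(p,[(0,.06)],.115))-cs["scene"]).ravel()]
    r=least_squares(f,[.6,-.2,yaw0],loss='soft_l1')
    if best is None or r.cost<best.cost: best=r
print(best.x,best.cost,f(best.x)); print("mouth",W(best.x,[(0,.06)],.115),"pivot",W(best.x,[(0,-.07)],.062))
# rack holes
def g(p): return (proj("scene",W(p,[(-.065,0),(0,0),(.065,0)],.055))-np.array([(324,286.75),(345.75,275.5),(367,266.25)])).ravel()
for y0 in (0,1.5,3,-1.5):
  r=least_squares(g,[.6,.2,y0]); print("rack",r.x,r.cost,W(r.x,[(.065,0),(0,0)],.055))
E
```

```text
scene blue [262.1746 172.7778] [262.1875 173.125 ] [256 169] [268 179] 63 red [237.7925 137.3019] [237.875 137.5  ] [234 134] [242 141] 53
top blue [335.0784 206.3529] [334.75  206.375] [328 199] [342 213] 102 red [391.3472 208.8056] [391.4286 208.7143] [387 204] [396 213] 72
collar (array([ 0.5672, -0.1323,  0.1098]), array([ 0.0708,  0.0221,  0.0497, -0.0424])) (array([ 0.5672, -0.1309]), array([ 0.2502, -0.7202, -0.2721, -0.5072]))
knob (array([ 0.567 , -0.2645,  0.1362]), array([-0.2823, -0.1033, -0.1868,  0.1639]))
tip (array([0.4684, 0.2281, 0.1537]), array([-0.2264, -0.034 , -0.17  ,  0.1341])) 
 rim (array([0.4683, 0.2285, 0.1271]), array([-0.2337, -0.0353, -0.1765,  0.1392]))
[ 0.5559 -0.1903 -0.1877] 371.8725115172702 [ -0.3991  72.5073  -2.8788  31.8457   1.6322 -54.8143   0.3506 -12.8872
  52.736  -30.0301  24.7171 -16.2161 -42.0259  23.5987 -15.2222   3.3819
  -0.0742  -0.4733   0.1712  -0.8463]
mouth [[ 0.5671 -0.1314  0.115 ]] pivot [[ 0.5429 -0.2591  0.062 ]]
rack [0.5374 0.2283 3.0265] 0.4219082575079514 [[0.4728 0.2358 0.055 ]
 [0.5374 0.2283 0.055 ]]
rack [0.5374 0.2283 3.0265] 0.4219082575079424 [[0.4728 0.2358 0.055 ]
 [0.5374 0.2283 0.055 ]]
rack [0.5374 0.2283 3.0265] 0.42190825750794286 [[0.4728 0.2358 0.055 ]
 [0.5374 0.2283 0.055 ]]
rack [ 0.5374  0.2283 -3.2566] 0.421908257507959 [[0.4728 0.2358 0.055 ]
 [0.5374 0.2283 0.055 ]]
```

```bash
python3 - <<'E'
from h import *
np.set_printoptions(precision=4,suppress=True)
C=[(-.06,-.125),(-.06,.125),(.06,.125),(.06,-.125)]
top=np.array([(405.4,222),(311.8,238.5),(304.3,194.7),(395.8,180.6)]);sc=np.array([(239.5,145),(294,189),(266.5,215),(208,166.6)])
def W(p,L,z): c,s_=np.cos(p[2]),np.sin(p[2]); L=np.array(L); return np.c_[p[0]+c*L[:,0]-s_*L[:,1],p[1]+s_*L[:,0]+c*L[:,1],np.full(len(L),z)]
def f(p): return np.r_[(proj("top",W(p,C,.04))-top).ravel(),(proj("scene",W(p,C,.04))-sc).ravel()]
r=least_squares(f,[.6,-.2,.1]);print(r.x,r.fun); print("mouth",W(r.x,[(0,.06)],.115),"pivot",W(r.x,[(0,-.07)],.062),"shut tip",W(r.x,[(-.038,-.07)],.132))
for n in M:print(proj(n,W(r.x,[(0,.06)],.115)))
# rack corners, top view z=.055 (mosaic->orig)
q=np.array([(142,305),(232,320),(172,580),(82,560)],float);q=q/[400/120,300/90]+[150,170-90]
s=np.array([(32,182),(80,268),(368,135)],float)/4+[295,235]
L=[(.105,.035),(.105,-.035),(-.105,-.035),(-.105,.035)]
def ft(p): return np.r_[(proj("top",W(p,L,.055))-q).ravel(),(proj("scene",W(p,L,.055))[[0,1,2]]-s).ravel()] if 0 else (proj("top",W(p,L,.055))-q).ravel()
for y0 in(0,-1.5,1.5,3):
  r=least_squares(ft,[.53,.22,y0]);
  if r.cost<60: print("rack",r.x,r.fun,W(r.x,[(-.065,0),(0,0),(.065,0)],.055)); print(proj("scene",W(r.x,L,.055)),s)
for n in M: print(n,proj(n,[(.47,.2285,z) for z in(.055,.085,.14,.157)]))
E
```

```text
[ 0.5794 -0.1878  0.2424] [-0.4846  2.2339 -1.8395 -0.0304 -1.8051 -0.7637 -0.2426 -0.4439 -3.7246
 -2.161   0.9977 -0.8032 -0.3927 -0.7589 -1.0232 -0.7084]
mouth [[ 0.565  -0.1296  0.115 ]] pivot [[ 0.5962 -0.2558  0.062 ]] shut tip [[ 0.5593 -0.2649  0.132 ]]
[[263.1615 173.2504]]
[[334.1332 206.3033]]
rack [ 0.532   0.2157 -0.098 ] [ 0.616  -0.6638 -0.3839 -0.3117 -0.1461  0.0356 -0.0753  0.8768] [[0.4673 0.222  0.055 ]
 [0.532  0.2157 0.055 ]
 [0.5967 0.2093 0.055 ]]
[[315.7223 300.3341]
 [302.6163 277.6718]
 [371.5684 243.9407]
 [385.8127 264.9246]] [[303.   280.5 ]
 [315.   302.  ]
 [387.   268.75]]
rack [ 0.532   0.2157 -0.098 ] [ 0.616  -0.6638 -0.3839 -0.3117 -0.1461  0.0356 -0.0753  0.8768] [[0.4673 0.222  0.055 ]
 [0.532  0.2157 0.055 ]
 [0.5967 0.2093 0.055 ]]
[[315.7223 300.3341]
 [302.6163 277.6718]
 [371.5684 243.9407]
 [385.8127 264.9246]] [[303.   280.5 ]
 [315.   302.  ]
 [387.   268.75]]
rack [ 0.532   0.2157 -0.098 ] [ 0.616  -0.6638 -0.3839 -0.3117 -0.1461  0.0356 -0.0753  0.8768] [[0.4673 0.222  0.055 ]
 [0.532  0.2157 0.055 ]
 [0.5967 0.2093 0.055 ]]
[[315.7223 300.3341]
 [302.6163 277.6718]
 [371.5684 243.9407]
 [385.8127 264.9246]] [[303.   280.5 ]
 [315.   302.  ]
 [387.   268.75]]
rack [0.532  0.2157 6.1852] [ 0.616  -0.6638 -0.3839 -0.3117 -0.1461  0.0356 -0.0753  0.8768] [[0.4673 0.222  0.055 ]
 [0.532  0.2157 0.055 ]
 [0.5967 0.2093 0.055 ]]
[[315.7223 300.3341]
 [302.6163 277.6718]
 [371.5684 243.9407]
 [385.8127 264.9246]] [[303.   280.5 ]
 [315.   302.  ]
 [387.   268.75]]
scene [[366.4802 263.0908]
 [367.8994 258.1127]
 [370.652  248.4407]
 [371.545  245.2983]]
top [[189.1895 234.8357]
 [186.9171 233.0401]
 [182.432  229.4967]
 [180.9544 228.3295]]
```

arm_command:
  deltas:
    - [[2.1,2.2,0.6,0,0,-2],[2.1,2.2,0.6,0,0,-2],[2.1,2.2,0.6,0,0,-2],[2.1,2.2,0.6,0,0,-2],[2.1,2.2,0.6,0,0,-2],[2.1,2.2,0.6,0,0,-2],[2.1,2.2,0.6,0,0,-2],[2.1,2.2,0.6,0,0,-2],[2.1,2.2,0.6,0,0,-2],[2.1,2.2,0.6,0,0,-2],[2.1,2.2,0.6,0,0,-2],[2.1,2.2,0.6,0,0,-2.6]]
  gripper: 1
  squeeze: 45

```text
t: 1.1
tool_pos: [0.4481, -0.3019, 0.2905]
orientation: [-3.137, 0.156, 0.001]
force: [0.4, 0.3, 1.2]
opening: 0.0929
gripper_force: 0.0
```

arm_command:
  deltas:
    - [[0.2,4.0,0,0,0,0],[0.2,4.0,0,0,0,0],[0.2,4.0,0,0,0,0],[0.2,4.0,0,0,0,0],[0.2,4.0,0,0,0,0],[0.2,4.0,0,0,0,0],[0.2,4.0,0,0,0,0],[0.2,4.0,0,0,0,0],[0.2,4.0,0,0,0,0],[0.2,4.0,0,0,0,0],[0.2,4.0,0,0,0,0],[0.2,4.0,0,0,0,0]]

```text
t: 2.1
tool_pos: [0.4709, 0.1787, 0.2904]
orientation: [3.138, -0.153, -0.0]
force: [1.6, -0.3, 0.0]
opening: 0.093
gripper_force: 0.0
```

arm_command:
  deltas:
    - [[-0.1,2.4,-2,0,0,0],[-0.1,2.4,-2,0,0,0],[0,0,-3,0,0,0],[0,0,-3,0,0,0],[0,0,-2.5,0,0,0],[0,0,-2,0,0,0],[0,0,-2,0,0,0],[0,0,-2,0,0,0],[0,0,-0.9,0,0,0],[0,0,0,0,0,0]]

```text
t: 2.93
tool_pos: [0.4673, 0.2239, 0.0937]
orientation: [3.136, -0.153, -0.008]
force: [-0.2, 0.6, -0.9]
opening: 0.0927
gripper_force: 0.0
```

```bash
python3 - <<'E'
from h import *
from plant import monitor
s=monitor.read_state();print(s['tool_pos'],s['force'],s['q'])
a=eyes.read_camera("scene");b=eyes.read_camera("top")
m=np.hstack([cv2.resize(i[y:y+75,x:x+75],(400,400),interpolation=cv2.INTER_CUBIC) for i,x,y in((a,330,205),(b,145,195))])
cv2.imwrite("pics/m2.png",m)
E
```

```text
[0.46730427 0.22393509 0.09369337] [-0.19742818  0.60525761 -0.89697539] [3.47895332e-01 1.20988050e-02 1.84626882e+00 1.73628341e-05
 1.28856643e+00 2.01627038e+00]
```

View pics/m2.png

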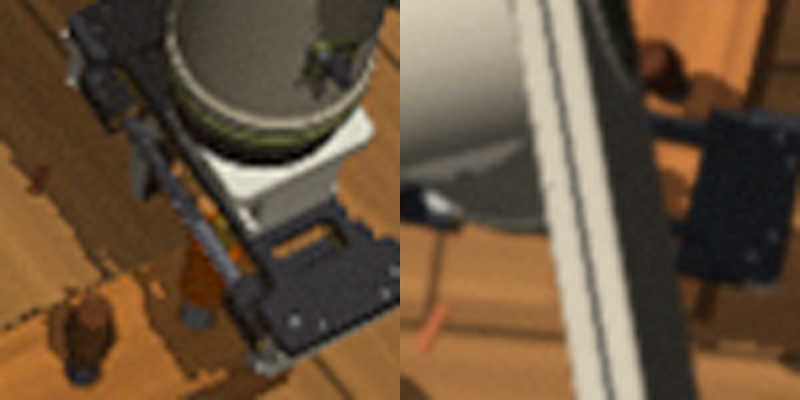

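The lance is visible between the fingers (scene crop ~(205,265)). I'll close gently first and read the side force.

arm_command:
  deltas:
    - [[0,0,0,0,0,0],[0,0,0,0,0,0],[0,0,0,0,0,0],[0,0,0,0,0,0],[0,0,0,0,0,0],[0,0,0,0,0,0]]
  gripper: -1
  squeeze: 5

```text
t: 3.53
tool_pos: [0.4696, 0.2248, 0.0969]
orientation: [-3.138, 0.153, -0.001]
force: [0.6, -0.1, -0.5]
opening: 0.0573
gripper_force: 0.0
```

arm_command:
  deltas:
    - [[0,0,0,0,0,0],[0,0,0,0,0,0],[0,0,0,0,0,0],[0,0,0,0,0,0],[0,0,0,0,0,0],[0,0,0,0,0,0]]

```text
t: 4.03
tool_pos: [0.4694, 0.225, 0.0966]
orientation: [-3.137, 0.153, 0.0]
force: [0.0, 1.9, -0.2]
opening: 0.0264
gripper_force: 5.0
```

arm_command:
  deltas:
    - [[0,0.1,0,0,0,0],[0,0,0,0,0,0],[0,0,0,0,0,0]]

```text
t: 4.28
tool_pos: [0.4694, 0.2257, 0.0966]
orientation: [3.138, -0.153, -0.0]
force: [0.6, 0.0, -0.6]
opening: 0.0262
gripper_force: 5.0
```

arm_command:
  deltas:
    - [[0,0,0,0,0,0],[0,0,0,0,0,0],[0,0,0,0,0,0],[0,0,0,0,0,0]]
  squeeze: 45

```text
t: 4.62
tool_pos: [0.4694, 0.2257, 0.0966]
orientation: [-3.138, 0.153, 0.0]
force: [0.6, -0.3, -0.5]
opening: 0.0254
gripper_force: 45.0
```

arm_command:
  deltas:
    - [[0,0,0.5,0,0,0],[0,0,1,0,0,0],[0,0,1.5,0,0,0],[0,0,1.5,0,0,0],[0,0,2,0,0,0],[0,0,2,0,0,0],[0,0,2,0,0,0],[0,0,1.5,0,0,0],[0,0,1,0,0,0],[0,0,0.5,0,0,0]]

```text
t: 5.45
tool_pos: [0.4702, 0.2258, 0.2342]
orientation: [-3.137, 0.153, -0.004]
force: [0.2, 0.6, -1.4]
opening: 0.0255
gripper_force: 45.0
```

arm_command:
  deltas:
    - [[0.4,-1.5,0,0,0,0],[0.8,-3,0,0,0,0],[0.9,-3.5,0,0,0,0],[0.9,-3.5,0,0,0,0],[0.9,-3.5,0,0,0,0],[0.9,-3.5,0,0,0,0],[0.9,-3.5,0,0,0,0],[0.9,-3.5,0,0,0,0],[0.9,-3.5,0,0,0,0],[0.9,-3.0,0,0,0,0],[0.8,-2.5,0,0,0,0],[0.3,-1,0,0,0,0]]

```text
t: 6.45
tool_pos: [0.5642, -0.1327, 0.2306]
orientation: [3.137, -0.158, -0.003]
force: [0.2, -0.4, -0.3]
opening: 0.0253
gripper_force: 45.0
```

arm_command:
  deltas:
    - [[0,-0.2,0,0,0,0],[0,0,0,0,0,0],[0,0,0,0,0,0]]

```text
t: 6.7
tool_pos: [0.5641, -0.1301, 0.2313]
orientation: [-3.137, 0.152, 0.002]
force: [0.2, 0.3, -0.6]
opening: 0.0256
gripper_force: 45.0
```

```bash
python3 - <<'E'
from h import *
from plant import monitor
s=monitor.read_state();print(s['tool_pos'],s['force'],s['q'])
a=eyes.read_camera("scene");b=eyes.read_camera("top")
cv2.imwrite("pics/s3.png",a);cv2.imwrite("pics/t3.png",b)
m=np.hstack([cv2.resize(i[y:y+75,x:x+75],(400,400),interpolation=cv2.INTER_CUBIC) for i,x,y in((a,225,130),(b,300,160))])
cv2.imwrite("pics/m3.png",m)
E
```

```text
[ 0.56405623 -0.13005411  0.23128144] [ 0.18504062  0.32982031 -0.58071022] [-3.15479429e-01  6.94518981e-02  1.53025659e+00  4.64759109e-04
  1.54302631e+00  1.35220156e+00]
```

View pics/m3.png

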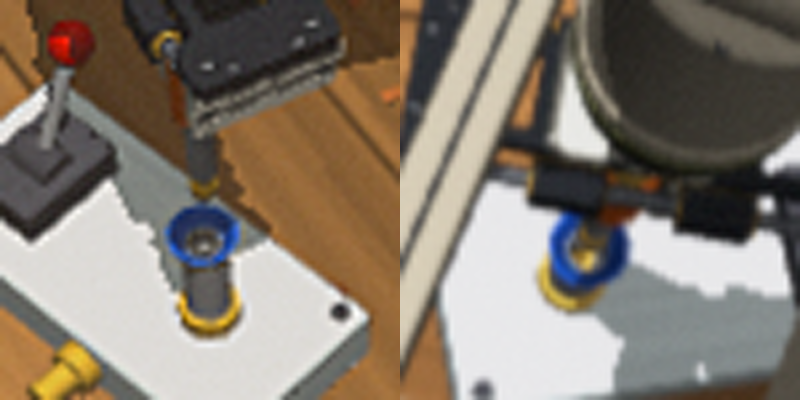

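```bash
python3 - <<'E'
from h import *
np.set_printoptions(precision=4,suppress=True)
print("foot",tri((263.2,166.3),(334.7,207.8)),tri((263.2,166.3),(334.7,207.8),.15))
for n in M: print(n,proj(n,[(.564,-.130,.150),(.564,-.130,.171),(.566,-.131,.115),(.566,-.131,.04)]))
c=2*20/75*0
for n,f,o in(("scene","pics/s3.png",(225,130)),("top","pics/t3.png",(300,160))):
    i=cv2.cvtColor(cv2.imread(f),cv2.COLOR_BGR2HSV);x,y=(250,160) if n=="scene" else (320,192)
    p=cv2.findNonZero(cv2.inRange(i[y:y+30,x:x+30],(100,150,60),(130,255,255))).reshape(-1,2)+[x,y]
    print(n,p.min(0),p.max(0))
    # coupling rim projections for the candidate mouth
    a=np.linspace(0,6.28,60)
    for z in(.115,.105):
        q=proj(n,np.c_[.566+.02*np.cos(a),-.131+.02*np.sin(a),0*a+z]);print(z,q.min(0),q.max(0))
E
```

```text
foot (array([ 0.5582, -0.1307,  0.1392]), array([ 1.3568,  0.424 ,  0.9423, -0.8047])) (array([ 0.558 , -0.1278]), array([ 1.7543, -1.2167,  0.249 , -1.8112]))
scene [[262.6595 165.5089]
 [262.2092 160.8626]
 [262.5858 173.068 ]
 [264.0783 188.0617]]
top [[336.0535 203.6358]
 [337.1739 201.6974]
 [334.7375 205.9541]
 [331.2461 211.9937]]
scene [256 169] [269 179]
0.115 [255.4125 167.2626] [269.7577 178.9637]
0.105 [255.6629 169.3599] [269.9207 181.0219]
top [328 200] [341 213]
0.115 [326.6062 198.037 ] [342.8815 213.9232]
0.105 [326.1848 198.9523] [342.3195 214.7077]
```

arm_command:
  deltas:
    - [[0.1,-0.1,-0.5,0,0,0],[0.1,0,-0.8,0,0,0],[0,0,-0.8,0,0,0],[0,0,-0.6,0,0,0],[0,0,-0.4,0,0,0],[0,0,-0.2,0,0,0],[0,0,-0.2,0,0,0],[0,0,-0.2,0,0,0],[0,0,0,0,0,0]]

```text
t: 7.55
tool_pos: [0.5664, -0.1323, 0.1944]
orientation: [-3.138, 0.153, 0.0]
force: [-0.1, 0.9, -1.1]
opening: 0.0254
gripper_force: 45.0
```

arm_command:
  deltas:
    - [[0,0,-0.1,0,0,0],[0,0,-0.1,0,0,0],[0,0,-0.1,0,0,0],[0,0,-0.1,0,0,0],[0,0,-0.1,0,0,0],[0,0,-0.1,0,0,0]]

```text
t: 8.05
tool_pos: [0.5665, -0.1323, 0.1886]
orientation: [-3.138, 0.153, -0.0]
force: [0.9, 0.2, -1.1]
opening: 0.025
gripper_force: 45.0
```

arm_command:
  deltas:
    - [[0,0,-0.1,0,0,0],[0,0,-0.1,0,0,0],[0,0,-0.1,0,0,0],[0,0,-0.1,0,0,0],[0,0,0,0,0,0]]

```text
t: 8.47
tool_pos: [0.5663, -0.1322, 0.1843]
orientation: [-3.138, 0.153, 0.001]
force: [-0.3, -0.7, -0.8]
opening: 0.0251
gripper_force: 45.0
```

arm_command:
  deltas:
    - [[0,0,-0.1,0,0,0],[0,0,-0.1,0,0,0],[0,0,-0.1,0,0,0],[0,0,-0.1,0,0,0],[0,0,0,0,0,0]]

```text
t: 8.88
tool_pos: [0.5663, -0.1322, 0.1803]
orientation: [-3.138, 0.153, 0.001]
force: [0.3, -0.8, -0.7]
opening: 0.0257
gripper_force: 45.0
```

arm_command:
  deltas:
    - [[0,0,-0.1,0,0,0],[0,0,-0.1,0,0,0],[0,0,-0.1,0,0,0],[0,0,-0.1,0,0,0],[0,0,-0.1,0,0,0]]

```text
t: 9.3
tool_pos: [0.5665, -0.1323, 0.1755]
orientation: [-3.138, 0.153, 0.0]
force: [-0.1, 0.2, -1.3]
opening: 0.0255
gripper_force: 45.0
```

arm_command:
  deltas:
    - [[0,0,-0.1,0,0,0],[0,0,-0.1,0,0,0],[0,0,-0.1,0,0,0],[0,0,-0.1,0,0,0],[0,0,-0.1,0,0,0]]

```text
t: 9.72
tool_pos: [0.5671, -0.1325, 0.1717]
orientation: [3.137, -0.153, 0.003]
force: [-0.6, -0.6, 7.7]
opening: 0.0254
gripper_force: 45.0
```

arm_command:
  deltas:
    - [[0,0,-0.1,0,0,0],[0,0,-0.1,0,0,0],[0,0,-0.1,0,0,0]]

```text
t: 9.97
tool_pos: [0.5666, -0.1323, 0.1677]
orientation: [3.138, -0.153, 0.001]
force: [-0.1, -0.6, 2.0]
opening: 0.0256
gripper_force: 45.0
```

arm_command:
  deltas:
    - [[0,0,-0.1,0,0,0],[0,0,-0.1,0,0,0],[0,0,0,0,0,0]]

```text
t: 10.22
tool_pos: [0.5663, -0.1322, 0.1651]
orientation: [-3.138, 0.153, 0.001]
force: [0.6, -1.3, -0.2]
opening: 0.0255
gripper_force: 45.0
```

arm_command:
  deltas:
    - [[0,0,-0.1,0,0,0],[0,0,-0.1,0,0,0],[0,0,0,0,0,0]]

```text
t: 10.47
tool_pos: [0.5665, -0.1323, 0.1637]
orientation: [-3.138, 0.153, -0.0]
force: [-0.9, -0.2, 2.7]
opening: 0.0254
gripper_force: 45.0
```

arm_command:
  deltas:
    - [[0,0,-0.1,0,0,0],[0,0,-0.1,0,0,0],[0,0,0,0,0,0],[0,0,0,0,0,0]]

```text
t: 10.8
tool_pos: [0.5666, -0.1323, 0.1617]
orientation: [3.138, -0.153, 0.0]
force: [-0.5, -0.9, 3.9]
opening: 0.0256
gripper_force: 45.0
```

arm_command:
  deltas:
    - [[0,0,-0.1,0,0,0],[0,0,0,0,0,0],[0,0,0,0,0,0]]

```text
t: 11.05
tool_pos: [0.5666, -0.1322, 0.1606]
orientation: [-3.138, 0.153, -0.0]
force: [0.5, -0.8, -2.1]
opening: 0.0252
gripper_force: 45.0
```

arm_command:
  deltas:
    - [[0,0,-0.05,0,0,0],[0,0,0,0,0,0],[0,0,0,0,0,0]]

```text
t: 11.3
tool_pos: [0.5665, -0.1322, 0.1601]
orientation: [-3.138, 0.153, -0.0]
force: [-0.0, -0.0, 1.9]
opening: 0.0259
gripper_force: 45.0
```

arm_command:
  deltas:
    - [[0,0,-0.05,0,0,0],[0,0,0,0,0,0],[0,0,0,0,0,0]]

```text
t: 11.55
tool_pos: [0.5666, -0.1323, 0.1599]
orientation: [-3.138, 0.153, -0.001]
force: [0.1, 0.5, 4.8]
opening: 0.025
gripper_force: 45.0
```

Stiffer now (on the seat after the snap, apparently); I'll creep on to 15–16 N.

arm_command:
  deltas:
    - [[0,0,-0.05,0,0,0],[0,0,0,0,0,0],[0,0,0,0,0,0]]

```text
t: 11.8
tool_pos: [0.5666, -0.1323, 0.1595]
orientation: [3.138, -0.153, 0.001]
force: [0.1, 0.9, 6.9]
opening: 0.0251
gripper_force: 45.0
```

arm_command:
  deltas:
    - [[0,0,-0.05,0,0,0],[0,0,0,0,0,0],[0,0,0,0,0,0]]

```text
t: 12.05
tool_pos: [0.5667, -0.1323, 0.1593]
orientation: [3.138, -0.153, 0.001]
force: [-0.2, 0.7, 7.5]
opening: 0.0256
gripper_force: 45.0
```

arm_command:
  deltas:
    - [[0,0,-0.05,0,0,0],[0,0,0,0,0,0],[0,0,0,0,0,0]]

```text
t: 12.3
tool_pos: [0.5668, -0.1323, 0.159]
orientation: [3.138, -0.153, 0.001]
force: [-1.7, 0.2, 8.5]
opening: 0.026
gripper_force: 45.0
```

arm_command:
  deltas:
    - [[0,0,-0.1,0,0,0],[0,0,0,0,0,0],[0,0,0,0,0,0]]

```text
t: 12.55
tool_pos: [0.5669, -0.1323, 0.1586]
orientation: [3.138, -0.153, 0.002]
force: [-2.2, 0.5, 10.6]
opening: 0.0254
gripper_force: 45.0
```

arm_command:
  deltas:
    - [[0,0,-0.1,0,0,0],[0,0,0,0,0,0],[0,0,0,0,0,0]]

```text
t: 12.8
tool_pos: [0.5671, -0.1324, 0.1581]
orientation: [3.137, -0.153, 0.003]
force: [-2.8, 1.7, 15.0]
opening: 0.0257
gripper_force: 45.0
```

arm_command:
  deltas:
    - [[0,0,0,0,0,0],[0,0,0.1,0,0,0],[0,0,0.1,0,0,0],[0,0,0.1,0,0,0],[0,0,0,0,0,0],[0,0,0,0,0,0]]

```text
t: 13.3
tool_pos: [0.5666, -0.1323, 0.1595]
orientation: [3.138, -0.153, 0.001]
force: [-0.5, 0.4, 6.0]
opening: 0.0251
gripper_force: 45.0
```

arm_command:
  deltas:
    - [[0,0,0.1,0,0,0],[0,0,0,0,0,0],[0,0,0,0,0,0]]

```text
t: 13.55
tool_pos: [0.5665, -0.1323, 0.16]
orientation: [-3.138, 0.153, -0.0]
force: [1.5, -0.4, 4.2]
opening: 0.0258
gripper_force: 45.0
```

arm_command:
  deltas:
    - [[0,0,0.1,0,0,0],[0,0,0,0,0,0],[0,0,0,0,0,0]]

```text
t: 13.8
tool_pos: [0.5662, -0.1322, 0.1602]
orientation: [-3.138, 0.153, 0.001]
force: [2.5, -1.1, -4.0]
opening: 0.0256
gripper_force: 45.0
```

arm_command:
  deltas:
    - [[0,0,0.1,0,0,0],[0,0,0,0,0,0],[0,0,0,0,0,0]]

```text
t: 14.05
tool_pos: [0.5659, -0.1321, 0.1603]
orientation: [-3.137, 0.153, 0.003]
force: [5.0, -1.9, -12.2]
opening: 0.0254
gripper_force: 45.0
```

The pull test reads −12 N with no travel, so it is latched. I'll relieve the pull and let go.

arm_command:
  deltas:
    - [[0,0,-0.14,0,0,0],[0,0,0,0,0,0]]

```text
t: 14.22
tool_pos: [0.5661, -0.1322, 0.1602]
orientation: [-3.138, 0.153, 0.002]
force: [3.0, -0.5, -5.7]
opening: 0.0252
gripper_force: 45.0
```

arm_command:
  deltas:
    - [[0,0,0,0,0,0],[0,0,0,0,0,0],[0,0,0,0,0,0],[0,0,0,0,0,0],[0,0,0,0,0,0],[0,0,0,0,0,0],[0,0,0,0,0,0],[0,0,0,0,0,0]]
  gripper: 0.6

```text
t: 14.88
tool_pos: [0.5665, -0.1323, 0.1608]
orientation: [3.138, -0.153, 0.0]
force: [0.4, 0.4, 0.4]
opening: 0.0726
gripper_force: 0.0
```

```bash
python3 - <<'E'
from plant import monitor
s=monitor.read_state();print(s['tool_pos'],s['force'],s['opening'])
E
```

```text
[ 0.56646197 -0.13225658  0.16078479] [0.42232534 0.39440367 0.40675064] 0.07263562926464213
```

arm_command:
  deltas:
    - [[0,0,1,0,0,0],[0,0,2,0,0,0],[0,0,2,0,0,0],[0,0,2,0,0,0],[0,0,2,0,0,0],[0,0,2,0,0,0],[-1,0,1,0,0,0],[-3,0,0,0,0,0],[-3,0,0,0,0,0],[-3,0,0,0,0,0],[0,0,0,0,0,0]]

```text
t: 15.8
tool_pos: [0.4627, -0.1321, 0.2814]
orientation: [3.137, -0.154, -0.002]
force: [-1.5, 0.2, 0.5]
opening: 0.0746
gripper_force: 0.0
```

```bash
python3 - <<'E'
from h import *
from plant import monitor
np.set_printoptions(precision=4,suppress=True)
s=monitor.read_state();print(s['tool_pos'],s['q'])
a=eyes.read_camera("scene");b=eyes.read_camera("top")
cv2.imwrite("pics/s4.png",a);cv2.imwrite("pics/t4.png",b)
m=np.hstack([cv2.resize(i[y:y+120,x:x+120],(400,400),interpolation=cv2.INTER_CUBIC) for i,x,y in((a,180,90),(b,295,130))])
cv2.imwrite("pics/m4.png",m)
E
```

```text
[ 0.4627 -0.1321  0.2814] [-0.384  -0.2116  1.7078 -0.0007  1.6466  1.2848]
```

View pics/m4.png

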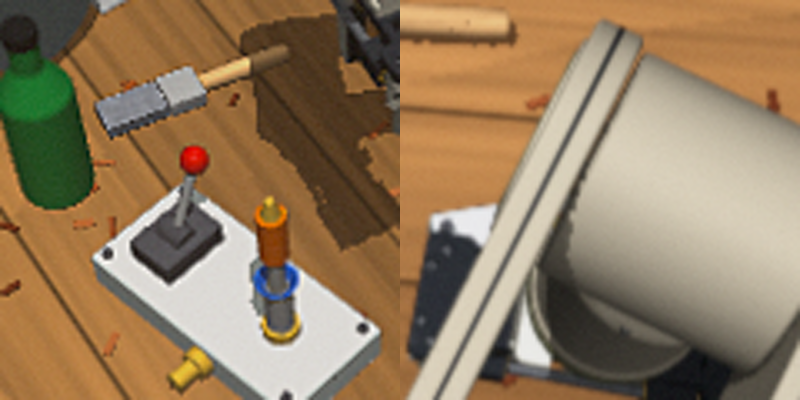

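The lance stands upright in the collar (crop (270,230)), and the knob at (195,160) is clear. Next I'll get the flask position and the block's yaw.

```bash
python3 - <<'E'
from h import *
np.set_printoptions(precision=4,suppress=True)
def at(n,px,z): return least_squares(lambda q:proj(n,[*q,z])[0]-px,[.5,0]).x
o=np.array([180,90]);k=.3
print("flask cap",at("scene",np.array([20,28])*k+o,.21),"mid",at("scene",np.array([45,125])*k+o,.09), "top cap",at("top",(468.5,176.5),.21))
print("lance tip",at("scene",np.array([268,198])*k+o,.221),"grip top",at("scene",np.array([271,213])*k+o,.204))
print("knob",at("scene",np.array([194.5,160])*k+o,.132))
for nm,p in dict(mxmy=(190,187),mxpy=(381,330),pxmy=(95,258)).items(): print(nm,at("scene",np.array(p)*k+o,.04))
for nm,p in dict(mxmy=(405.4,222),mxpy=(311.8,238.5),pxpy=(304.3,194.7),pxmy=(395.8,180.6)).items(): print(nm,at("top",p,.04))
E
```

```text
flask cap [ 0.6429 -0.4149] mid [ 0.6448 -0.4097] top cap [ 0.6403 -0.4173]
lance tip [ 0.5657 -0.1307] grip top [ 0.5654 -0.1286]
knob [ 0.5652 -0.2648]
mxmy [ 0.5544 -0.3103]
mxpy [ 0.4944 -0.0797]
pxmy [ 0.6664 -0.2872]
mxmy [ 0.5572 -0.3246]
mxpy [ 0.4915 -0.0856]
pxpy [ 0.606 -0.057]
pxmy [ 0.6665 -0.2955]
```

arm_command:
  deltas:
    - [[0.6,-1.4,0,0,0,2],[0.6,-1.5,0,0,0,2],[0.6,-1.5,0,0,0,2],[0.6,-1.5,0,0,0,2],[0.6,-1.5,0,0,0,2],[0.6,-1.4,0,0,0,2],[0.6,-1.4,0,0,0,2],[0.6,-1.4,0,0,0,2],[0.6,-1.4,0,0,0,2],[0.6,-1.4,0,0,0,2],[0,0,0,0,0,0]]
  gripper: -1
  squeeze: 10

```text
t: 16.82
tool_pos: [0.5278, -0.2785, 0.2803]
orientation: [3.116, 0.395, -0.0]
force: [0.9, -0.6, -0.4]
opening: 0.0053
gripper_force: 0.0
```

arm_command:
  deltas:
    - [[0,0,-1,0,0,0],[0,0,-2,0,0,0],[0,0,-2,0,0,0],[0,0,-2,0,0,0],[0,0,-2,0,0,0],[0,0,-2,0,0,0],[0,0,-2,0,0,0],[0,0,-1.5,0,0,0],[0,0,-1.5,0,0,0],[0,0,-1,0,0,0],[0,0,0,0,0,0],[0,0,0,0,0,0]]

```text
t: 17.82
tool_pos: [0.5262, -0.2755, 0.1102]
orientation: [-3.116, -0.394, 0.001]
force: [-0.3, 0.7, 0.1]
opening: 0.0
gripper_force: 0.0
```

arm_command:
  deltas:
    - [[0.5,0.13,0,0,0,0],[0.5,0.13,0,0,0,0],[0.5,0.13,0,0,0,0],[0.5,0.13,0,0,0,0],[0.5,0.13,0,0,0,0],[0.5,0.13,0,0,0,0],[0.5,0.13,0,0,0,0],[0.5,0.13,0,0,0,0],[0.5,0.13,0,0,0,0],[0.5,0.13,0,0,0,0],[0.5,0.13,0,0,0,0],[0.5,0.13,0,0,0,0]]

```text
t: 18.82
tool_pos: [0.587, -0.2605, 0.1107]
orientation: [-3.117, -0.394, 0.0]
force: [-0.5, -0.8, 0.8]
opening: 0.0003
gripper_force: 0.4
```

arm_command:
  deltas:
    - [[0.4,0.1,0,0,0,0],[0.4,0.1,0,0,0,0],[0.4,0.1,0,0,0,0],[0.4,0.1,0,0,0,0]]

```text
t: 19.15
tool_pos: [0.6026, -0.2566, 0.1104]
orientation: [-3.117, -0.394, 0.001]
force: [-1.9, -0.9, -0.1]
opening: 0.0007
gripper_force: 0.6
```

```bash
python3 - <<'E'
from h import *
a=eyes.read_camera("scene")
cv2.imwrite("pics/m5.png",cv2.resize(a[100:220,180:300],(400,400),interpolation=cv2.INTER_CUBIC))
E
```

```text
(no output)
```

View pics/m5.png

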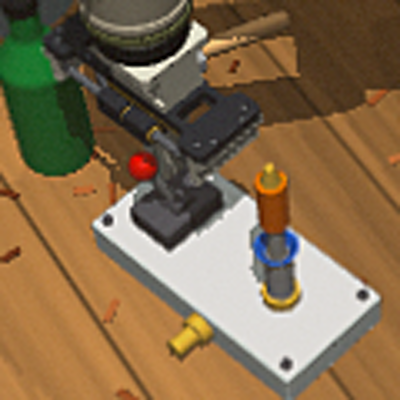

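The knob, now at crop (143,166), has swung well over in front of the fingers. I'll continue to the stop.

arm_command:
  deltas:
    - [[0.3,0.08,0,0,0,0],[0.3,0.08,0,0,0,0],[0.2,0.05,0,0,0,0]]

```text
t: 19.45
tool_pos: [0.6107, -0.2546, 0.1107]
orientation: [3.117, 0.394, -0.0]
force: [-3.1, -1.1, 0.1]
opening: 0.0002
gripper_force: 1.5
```

arm_command:
  deltas:
    - [[0.2,0.05,0,0,0,0],[0.2,0.05,0,0,0,0],[0,0,0,0,0,0]]

```text
t: 19.7
tool_pos: [0.6117, -0.2543, 0.1103]
orientation: [-3.116, -0.393, 0.01]
force: [-13.8, -2.1, 5.5]
opening: 0.0003
gripper_force: 7.3
```

At the stop. Back off and rise.

arm_command:
  deltas:
    - [[-0.5,-0.13,0,0,0,0],[-1,-0.25,0,0,0,0],[-1.5,-0.4,0,0,0,0],[-1.5,-0.4,0,0,0,0],[-1,-0.25,2,0,0,0],[-1,0,3,0,0,0],[-1,0,3,0,0,0],[-1,0,3,0,0,0],[-1,0,3,0,0,0],[-1,0,2,0,0,0],[0,0,0,0,0,0],[0,0,0,0,0,0]]

```text
t: 20.7
tool_pos: [0.5104, -0.2684, 0.273]
orientation: [3.114, 0.393, 0.006]
force: [-0.3, 0.4, -0.8]
opening: 0.0003
gripper_force: 0.0
```

```bash
python3 - <<'E'
from h import *
a=eyes.read_camera("scene")
i=cv2.cvtColor(a,cv2.COLOR_BGR2HSV)[120:170,200:260]
p=cv2.findNonZero(cv2.inRange(i,(0,180,100),(5,255,255))).reshape(-1,2)+[200,120]
print(p.min(0),p.max(0),len(p)); c=(p.min(0)+p.max(0))/2
print(least_squares(lambda q:proj("scene",[*q,.132])[0]-c,[.5,0]).x)
cv2.imwrite("pics/m6.png",cv2.resize(a[100:220,180:300],(400,400),interpolation=cv2.INTER_CUBIC))
E
```

```text
[216 149] [223 156] 55
[ 0.63600584 -0.24866369]
```

View pics/m6.png

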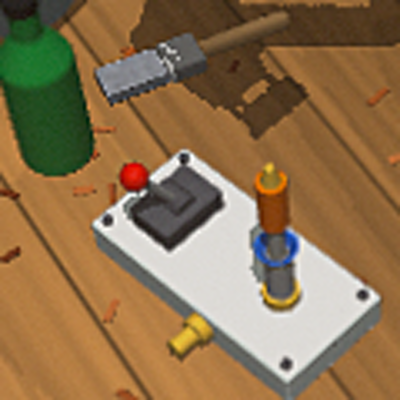

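The knob sits at (0.636, −0.249), which matches the predicted open position (0.6355, −0.248). The lance stands upright, and the arm touches nothing.

```bash
python3 -c "
from plant import ticket
print(ticket.close_job())"
```

```text
the job is handed in; nothing more can be done
None
```

The lance is latched in the coupling (it held a 12 N pull test) and standing free, the valve lever is swung to its open stop, and the job is handed in at about 21 s; no verdict came back.

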